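# Tap the board square onto the vacuum plate's centre cross

## Task

The wooden board lies askew on the vacuum hold-down plate. With gentle taps against its sides, now from one side, now from the opposite one, as it needs, square it up and centre it on the plate's cross lines to within about 5 mm; do not lift it or drag it from the top. Leave the jar, the tin and the sanding block beside the plate where they stand.

Things in the scene. Friction and masses are not known exactly. Their poses are not given: they have to be found in the camera images.
- platen_mark (a point): Centre of the black cross on the fixed vacuum plate (aluminium top 240 x 320 mm, green base 260 x 340), on its flat upper face, 35 mm above the table. z up; y along the plate's long side, x along the short side; the two cross lines run along these axes right across the aluminium. Place and yaw vary.
- board_center (a point): Centre of the loose board: 100 mm (x) by 180 mm (y) by 40 mm high (z up), 0.4 to 0.65 kg, too wide to grip, flat on the plate, ticks at its edge middles. Starts 16 to 24 degrees counter-clockwise of the plate from above, within 30 mm along it, 4 mm across. Tapped at one end of a long side it turns about a point past its middle. When right, its axes lie along the cross's and ticks meet lines.
- jar_center (a point): The middle (half-way up) of a clear glass jar with a steel lid, 66 mm across and 85 mm high, standing on the table past the side of the plate away from the robot. A bystander.
- tin_center (a point): The middle of a plain steel tin, 74 mm across and 80 mm high, standing on the table off the plate's right-hand (-y) end. A bystander.
- sandblock_center (a point): The middle of a cork sanding block, 65 x 110 x 34 mm, lying on the table off the plate's left-hand (+y) end. A bystander.
Not all that is in view belongs to the job. What is shaped like the part that bears board_center but green or purple is not meant.

How it is judged (in metres and radians):
At the end, for the whole second after the job is handed in: The board lies flat and still on the plate, its middle within 7 mm of the cross across the plate and within 10 mm along it, its long side parallel to the plate's long line within 4 degrees (0.07 rad) (x of board_center in the frame of platen_mark between -0.007 and 0.007 m and y of board_center in the frame of platen_mark between -0.01 and 0.01 m and z of board_center in the frame of platen_mark between 0.016 and 0.024 m and angle between the y axis of board_center and the y axis of platen_mark, either way round below 0.07 rad and angle between board_center's own z axis and vertical below 0.05 rad and linear speed of board below 0.01 m/s and angular speed of board below 0.05 rad/s); the robot touches nothing.
It fails at once if the board is lifted off the plate or tipped (z of board_center in the frame of platen_mark above 0.032 m or angle between board_center's own z axis and vertical above 0.15 rad).
It fails at once if the board is pressed or dragged from its top (contact force between the fingers and board above 1 N and z of the grasp point in the frame of board_center above 0.03 m and x of the grasp point in the frame of board_center between -0.045 and 0.045 m and y of the grasp point in the frame of board_center between -0.085 and 0.085 m).
It fails at once if the board is batted (faster than 0.5 m/s) (linear speed of board above 0.5 m/s).
It fails at once if the jar, the tin or the sanding block is moved by more than 30 mm (distance of any of jar_center, tin_center, sandblock_center from where it was at the start of the episode above 0.03 m).
It also fails if it takes over 48 s, if anything falls off the work surface, if the arm or the gripper's body presses on something with over 40 N, if the wrist force passes 120 N, or if a joint passes its speed limit or range.

## Robot

A 6-joint arm with a two-finger parallel gripper is mounted at the origin on the work surface. World frame = base frame: x ahead of the robot, y to its left, z up, the work surface at z = 0. Lengths are in mm, angles in degrees, forces in N, time in s.
With the tool pointing down it reaches from about 300 to 875 mm from the base axis. Payload 4.2 kg.
Tool frame: the origin (TCP) lies between the finger pads; the fingertips stand 14 mm ahead of it and the grasp point (between the pads) lies 5 mm behind it; z points along the fingers, y is the direction in which the jaws open and shut (so a half turn about z gives the same grasp; the last joint's range is limited). The gripper opens to 85 mm and grips with 20 to 120 N. Pads are 22 mm wide; open, the fingers measure 114 mm over their backs; the gripper's body (76 mm by 85 mm) begins 54 mm behind the grasp point. The pads swing forward as they close: fully open they stand 13 mm farther back than shut.
Start: joints at [64.343, 18.312, 89.639, -0, 72.044, -1.146], TCP at [238.553, 523.194, 245.338] pointing down, gripper open.
Joint ranges: [-177.97, 177.97], [-48.28, 115.42], [12.27, 149.76], [-77.06, 257.06], [2.81, 150.46], [-146.56, 146.56]. Speed limits (degrees/s): [147.25, 147.25, 180, 180, 180, 180].

## Interface

Orientations are given as a 3x3 rotation matrix whose columns are the frame's x, y, z axes.
In Python, from cell import r gives the robot as it stands.
- The arm moves only by the tool arm_command, never from a script. Its argument "deltas" is a list of rows, each an object with "travel": the shift along the world's x, y, z in cm, a list of three; "rotation": the turn, a rotation vector about the world's x, y, z in degrees, a list of three; "fingers": the closure, from -1 (fully open) to 1 (shut), so that 0 is half open. A call has 1 to 20 rows; each row is the pose to reach, as a shift and turn from the pose measured when the call began; what a row does not reach only later rows make up. A row lasts 1/10 s, in which the tool goes at most 50 mm and 8.59 degrees, less where a joint would pass 70% of its speed; a pose out of reach is approached as far as the arm can. A call with a gripper value outside its range is refused whole. The fingers move at their own pace and stop on an object; the grip force is fixed at half the most. Time passes only in rows, so rows that repeat a pose let the fingers close. It gives the time, the measured TCP pose, the force and the opening at its end, in the units of the state.
- r.observe(): the state, without advancing time (a new reading comes with each control period).
- r.capture(name): name is "side" or "top"; returns a dict with "pixels" (420x560x3 uint8, blue, green, red), "vfov" (degrees; the focal length in pixels is half the picture's height over the tangent of half this angle, whatever the lens; pixels are square), "cx", "cy" (the principal point, pixels), "extrinsics" (4x4, takes a point from world to camera coordinates). Camera axes: x right, y down, z forward; pixel columns grow to the right and rows downward; lengths in mm; the calibration is good to about 2 mm. A picture is of the moment at which its call begins. There is no depth.
- r.sign_off(): hands the job in, once; it reports no verdict.
The state is a dict: "clock": time; "qpos": joint angles; "qd": joint speeds; "tau": joint torques, N m; "eef_pos": TCP position; "orientation": TCP orientation; "force": force on the tool from outside, world axes, zero at the start; "wrist_torque": the same for the moment, N m; "width": finger opening in mm.
Only numpy, scipy, OpenCV 4.12 (cv2) and the standard library are available. Lean on these libraries where they do the work, as an engineer would, in place of code of your own. Each camera call takes 0.05 s, during which the arm holds its last target. There are 200 camera calls.

## Working session

There is one attempt and no reset: what is moved stays moved. The work goes in short steps, Python scripts to look and compute and a tool call to move; the robot and the scene stay as the last step left them, time stands still between calls to the robot, and variables do not carry over. Pictures are saved under pics/ and viewed, on a budget of 10 in all, crops included, one or two more only if the job needs it, and the job is handed in when it is done.

Besides the shell and the picture viewer there is one more tool, called after "Emit:" by a JSON object that holds its "name" and its "arguments", one argument or row to a line. arm_command: Moves the arm, as the interface text tells. Its arguments: {"type":"object","properties":{"deltas":{"type":"array","items":{"type":"object","properties":{"travel":{"type":"array","items":{"type":"number"}},"rotation":{"type":"array","items":{"type":"number"}},"fingers":{"type":"number"}}}}},"required":["deltas"]}

```bash
ls; mkdir -p pics
python3 - <<'E'
from cell import r
import cv2,numpy as np
a=r.capture("top");b=r.capture("side")
for n,c in(("top",a),("side",b)):
    cv2.imwrite(f"pics/{n}0.png",c["pixels"]); print(n,c["vfov"],c["cx"],c["cy"],np.round(c["extrinsics"],3).tolist())
s=r.observe();print(s["clock"],s["eef_pos"],np.round(s["orientation"],3).tolist(),s["width"])
E
```

```text
pics
top 47.194377429871516 288.0377884317666 214.08851660866299 [[-0.025, -1.0, 0.01, -5.754], [-0.996, 0.024, -0.088, 501.957], [0.088, -0.012, -0.996, 1083.8], [0.0, 0.0, 0.0, 1.0]]
side 50.37252393486439 280.3700816098079 203.7802820756669 [[0.924, -0.383, -0.002, -461.956], [-0.245, -0.586, -0.772, 155.806], [0.294, 0.714, -0.635, 1114.882], [0.0, 0.0, 0.0, 1.0]]
0.1 [238.36500779 522.83413658 244.5845683 ] [[-0.91, 0.415, -0.001], [0.415, 0.91, -0.001], [0.0, -0.002, -1.0]] 85.20818207602528
```

View pics/top0.png

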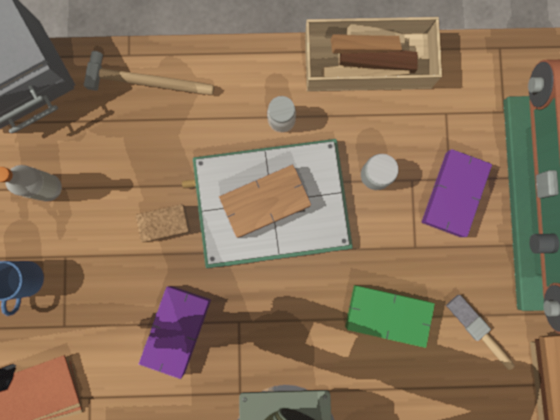

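View pics/side0.png

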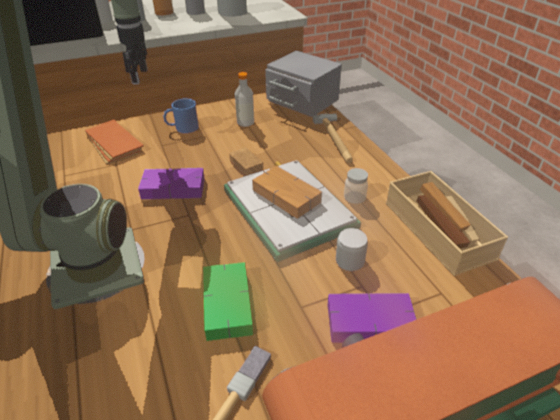

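The top view shows the brown board at (265,201) on the white plate (272,203). The jar is at (281,114), the tin at (380,171) and the cork block at (163,223). Lookalikes: purple (458,193), purple (175,330) and green (391,316). Only the brown wooden one on the plate fits, and I'll confirm it with a crop while measuring.

```bash
cat > h.py <<'E'
import cv2,numpy as np
from cell import r
def cam(n):
    c=r.capture(n);c["f"]=210/np.tan(np.radians(c["vfov"]/2));return c
def ray(c,px,z):
    px=np.atleast_2d(px).astype(float);E=c["extrinsics"];R=E[:3,:3];C=-R.T@E[:3,3]
    d=np.c_[(px[:,0]-c["cx"])/c["f"],(px[:,1]-c["cy"])/c["f"],np.ones(len(px))]@R
    return (C+d*((z-C[2])/d[:,2])[:,None])[:,:2]
def proj(c,p):
    q=c["extrinsics"][:3,:3]@np.array(p,float)+c["extrinsics"][:3,3]
    return q[:2]/q[2]*c["f"]+[c["cx"],c["cy"]]
def big(m):
    k=cv2.findContours(m,cv2.RETR_EXTERNAL,cv2.CHAIN_APPROX_NONE)[0]
    return max(k,key=cv2.contourArea)[:,0]
def rect(P):
    (c,(w,h),a)=cv2.minAreaRect(P.astype(np.float32))
    if w<h: w,h,a=h,w,a+90   # a: direction of long side
    a=(a)%180
    return np.array(c),w,h,a
E
python3 - <<'E'
from h import *
c=cam("top");im=c["pixels"];hsv=cv2.cvtColor(im,cv2.COLOR_BGR2HSV)
np.set_printoptions(precision=1,suppress=True)
roi=np.zeros(im.shape[:2],np.uint8);roi[135:270,190:355]=1
al=((hsv[...,1]<50)&(hsv[...,2]>90)&(roi>0)).astype(np.uint8)
k=cv2.convexHull(big(cv2.morphologyEx(al,cv2.MORPH_CLOSE,np.ones((5,5)))))[:,0]
print("plate",rect(ray(c,k,35)))
ins=np.zeros_like(roi);cv2.fillConvexPoly(ins,k,1);ins=cv2.erode(ins,np.ones((5,5)))
wd=((hsv[...,1]>80)&(ins>0)).astype(np.uint8)
b=big(wd);print("board",rect(ray(c,b,75)),len(b))
v=cv2.resize(im[130:275,185:360],None,fx=4.4,fy=4.0 if 0 else 4.1,interpolation=cv2.INTER_CUBIC)
v=cv2.resize(im[130:275,185:360],None,fx=4,fy=4,interpolation=cv2.INTER_CUBIC)
cv2.polylines(v,[((k-[185,130])*4+2).astype(np.int32)],True,(0,0,255),1)
cv2.polylines(v,[((b-[185,130])*4+2).astype(np.int32)],True,(255,0,0),1)
cv2.imwrite("pics/crop1.png",v)
for n,p,z in(("jar lid",(281,103),85),("tin",(381,165),80),("cork",(163,221),34)):print(n,ray(c,p,z))
print(hsv[201,265],hsv[228,260])
E
```

```text
plate (array([526.9,  18.8]), 324.7901916503906, 251.27630615234375, 96.26716804504395)
board (array([527.4,  32.7]), 178.53659057617188, 101.79332733154297, 112.13916778564453) 229
jar lid [[743.4  -7.7]]
tin [[ 600.3 -224.8]]
cork [[491.7 266. ]]
[ 14 117 163] [ 13  57 116]
```

View pics/crop1.png

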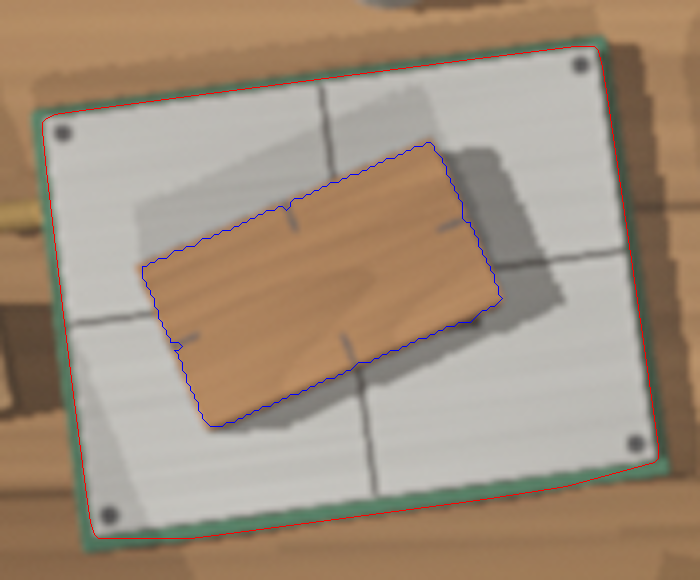

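Confirmed: the blue outline sits on the brown board, whose ticks show. The red outline takes in some green base at the bottom, so I'll take the plate from its cross lines, with ends at crop (321,84)-(376,496) and (68,325)-(628,251), and screws at (63,133), (581,65), (636,444) and (109,516).

Run:
```python
from h import *
np.set_printoptions(precision=2,suppress=True)
c=cam("top")
q=np.array([(321,84),(376,496),(68,325),(628,251),(63,133),(581,65),(636,444),(109,516)],float)
P=ray(c,q/4-.4+[185,130],35)
def X(a,b,d,e):
    t=np.linalg.solve(np.c_[b-a,d-e],d-a);return a+t[0]*(b-a)
ang=lambda a,b:np.degrees(np.arctan2(*(b-a)[::-1]))
print("cross",X(*P[:4]),"screws",X(P[4],P[6],P[5],P[7]))
print("yaw: x-line",ang(P[1],P[0]),"y-line",ang(P[3],P[2])-90,"screws",ang(P[5],P[4])-90,ang(P[6],P[7])-90,ang(P[7],P[4]),ang(P[6],P[5]))
print(np.linalg.norm(P[1]-P[0]),np.linalg.norm(P[3]-P[2]))
```

```text
cross [530.    18.83] screws [530.18  18.97]
yaw: x-line 6.309486248560396 y-line 6.227194776829165 screws 6.301538892829484 6.355145284683118 6.2381962208308375 6.285804465368523
238.23889456807314 321.61414597490227
```

Emit:
{"name": "arm_command", "arguments": {
  "deltas": [
    {"travel":[18.6,-50.15,-6],"rotation":[0,0,30.8],"fingers":-1},
    {"travel":[18.6,-50.15,-6],"rotation":[0,0,30.8],"fingers":-1},
    {"travel":[18.6,-50.15,-6],"rotation":[0,0,30.8],"fingers":-1},
    {"travel":[18.6,-50.15,-6],"rotation":[0,0,30.8],"fingers":-1},
    {"travel":[18.6,-50.15,-6],"rotation":[0,0,30.8],"fingers":-1},
    {"travel":[18.6,-50.15,-6],"rotation":[0,0,30.8],"fingers":-1},
    {"travel":[18.6,-50.15,-6],"rotation":[0,0,30.8],"fingers":-1},
    {"travel":[18.6,-50.15,-6],"rotation":[0,0,30.8],"fingers":-1},
    {"travel":[18.6,-50.15,-6],"rotation":[0,0,30.8],"fingers":-1},
    {"travel":[18.6,-50.15,-6],"rotation":[0,0,30.8],"fingers":-1},
    {"travel":[18.6,-50.15,-6],"rotation":[0,0,30.8],"fingers":-1},
    {"travel":[18.6,-50.15,-6],"rotation":[0,0,30.8],"fingers":-1},
    {"travel":[18.6,-50.15,-6],"rotation":[0,0,30.8],"fingers":-1},
    {"travel":[18.6,-50.15,-6],"rotation":[0,0,30.8],"fingers":-1},
    {"travel":[18.6,-50.15,-6],"rotation":[0,0,30.8],"fingers":-1},
    {"travel":[18.6,-50.15,-6],"rotation":[0,0,30.8],"fingers":-1}
  ]
}}

```text
clock: 1.8
eef_pos: [424.2, 22.6, 185.0]
orientation: [[-0.994, -0.112, 0.0], [-0.112, 0.994, -0.001], [-0.0, -0.001, -1.0]]
force: [-0.5, -0.7, -0.5]
width: 85.1
```

Emit:
{"name": "arm_command", "arguments": {
  "deltas": [
    {"travel":[0,0,-4],"rotation":[0,0,0],"fingers":-1},
    {"travel":[0,0,-7],"rotation":[0,0,0],"fingers":-1},
    {"travel":[0,0,-10],"rotation":[0,0,0],"fingers":-1},
    {"travel":[0,0,-12],"rotation":[0,0,0],"fingers":-1},
    {"travel":[0,0,-12.9],"rotation":[0,0,0],"fingers":-1},
    {"travel":[0,0,-12.9],"rotation":[0,0,0],"fingers":-1},
    {"travel":[0,0,-12.9],"rotation":[0,0,0],"fingers":-1}
  ]
}}

```text
clock: 2.5
eef_pos: [424.9, 22.9, 56.7]
orientation: [[-0.994, -0.112, 0.002], [-0.112, 0.994, -0.001], [-0.002, -0.001, -1.0]]
force: [0.8, -0.3, 0.1]
width: 85.2
```

Run:
```python
from h import *
c=cam("side");u,v=proj(c,[424,22,50]).astype(int);print(u,v)
im=c["pixels"][110:260,150:350]
cv2.imwrite("pics/side1.png",cv2.resize(im,None,fx=4,fy=4,interpolation=cv2.INTER_CUBIC))
```

```text
251 203
```

View pics/side1.png

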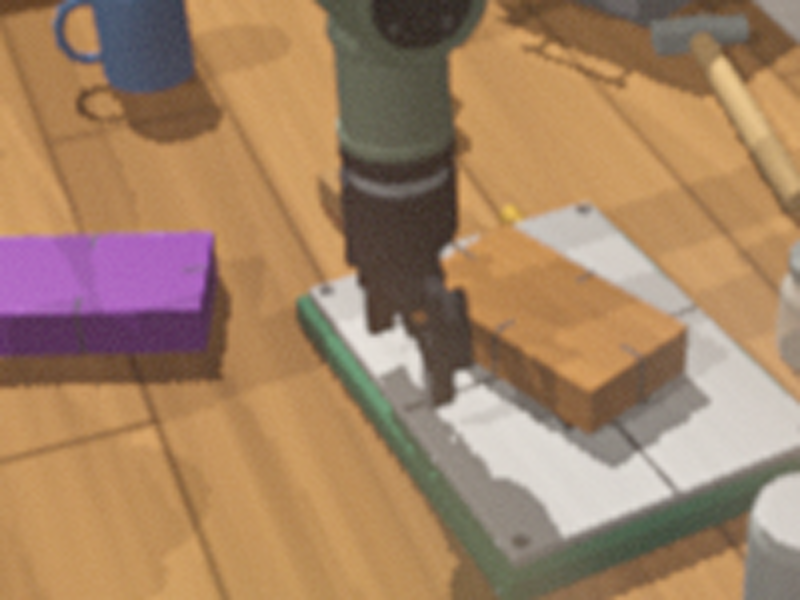

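The fingers (crop ~(440,400)) stand just above the plate on the robot's side, clear of the board. First tap from the near side.

Emit:
{"name": "arm_command", "arguments": {
  "deltas": [
    {"travel":[0.8,0.09,0],"rotation":[0,0,0],"fingers":-1},
    {"travel":[1.6,0.18,0],"rotation":[0,0,0],"fingers":-1},
    {"travel":[2.1,0.23,0],"rotation":[0,0,0],"fingers":-1},
    {"travel":[2.5,0.28,0],"rotation":[0,0,0],"fingers":-1},
    {"travel":[2.9,0.32,0],"rotation":[0,0,0],"fingers":-1},
    {"travel":[3.3,0.36,0],"rotation":[0,0,0],"fingers":-1},
    {"travel":[3.7,0.41,0],"rotation":[0,0,0],"fingers":-1},
    {"travel":[4.1,0.45,0],"rotation":[0,0,0],"fingers":-1},
    {"travel":[4.4,0.48,0],"rotation":[0,0,0],"fingers":-1},
    {"travel":[4.7,0.52,0],"rotation":[0,0,0],"fingers":-1},
    {"travel":[5.0,0.55,0],"rotation":[0,0,0],"fingers":-1},
    {"travel":[5.1,0.56,0],"rotation":[0,0,0],"fingers":-1},
    {"travel":[5.1,0.56,0],"rotation":[0,0,0],"fingers":-1}
  ]
}}

```text
clock: 3.85
eef_pos: [476.6, 28.4, 57.0]
orientation: [[-0.994, -0.112, 0.004], [-0.112, 0.994, -0.001], [-0.003, -0.001, -1.0]]
force: [-0.9, 0.4, -0.5]
width: 85.6
```

Emit:
{"name": "arm_command", "arguments": {
  "deltas": [
    {"travel":[-1,-0.11,0],"rotation":[0,0,0],"fingers":-1},
    {"travel":[-3,-0.33,0],"rotation":[0,0,0],"fingers":-1},
    {"travel":[-3.5,-0.4,3],"rotation":[0,0,0],"fingers":-1},
    {"travel":[-3.5,-0.4,8],"rotation":[0,0,0],"fingers":-1},
    {"travel":[-3.5,-0.4,12],"rotation":[0,0,0],"fingers":-1},
    {"travel":[-3.5,-0.4,13],"rotation":[0,0,0],"fingers":-1},
    {"travel":[-3.5,-0.4,13],"rotation":[0,0,0],"fingers":-1}
  ]
}}

```text
clock: 4.55
eef_pos: [442.4, 24.3, 188.8]
orientation: [[-0.994, -0.112, 0.009], [-0.112, 0.994, -0.001], [-0.009, -0.002, -1.0]]
force: [0.3, 0.0, -0.0]
width: 85.6
```

```bash
cat >> h.py <<'E'
def board(name="x"):
    "board pose in plate frame, from the upper face's wood colour in the top view"
    c=cam("top");im=c["pixels"];hsv=cv2.cvtColor(im,cv2.COLOR_BGR2HSV)
    O=np.array([530,18.9]);a=np.radians(6.3);R=np.array([[np.cos(a),-np.sin(a)],[np.sin(a),np.cos(a)]])
    k=np.array([proj(c,[*(O+R@p),35]) for p in np.array([[-116,-156],[-116,156],[116,156],[116,-156]])])
    ins=np.zeros(im.shape[:2],np.uint8);cv2.fillConvexPoly(ins,k.astype(np.int32),1)
    b=big(((hsv[...,1]>80)&(ins>0)).astype(np.uint8));p,w,h,ang=rect(ray(c,b,75))
    print("board x',y'",np.round(R.T@(p-O),1),"angle",round(ang-96.3,2),"size",round(w),round(h))
    v=cv2.resize(im[130:275,185:360],None,fx=4,fy=4,interpolation=cv2.INTER_CUBIC)
    cv2.polylines(v,[((b-[185,130])*4+2).astype(np.int32)],True,(255,0,0),1);cv2.imwrite(f"pics/{name}.png",v)
E
python3 -c "
from h import *
board('tap1');print(r.observe()['eef_pos'])"
```

```text
board x',y' [15.9  9.2] angle 8.53 size 179 100
[441.25210668  24.33006983 187.02363664]
```

View pics/tap1.png

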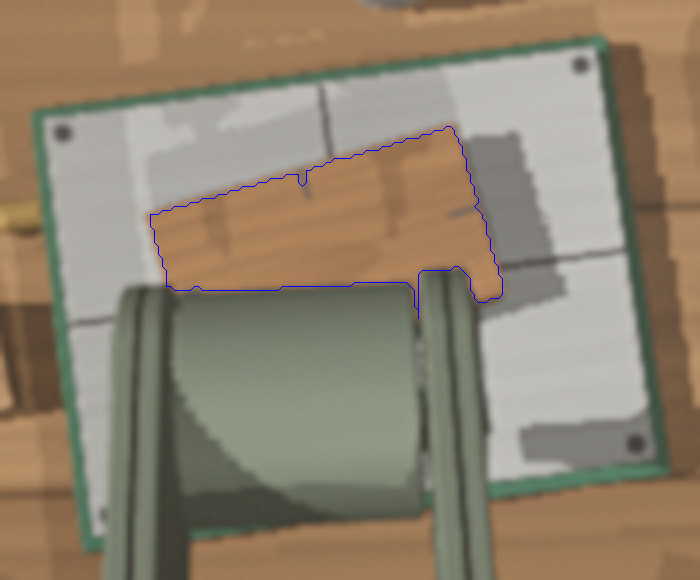

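The arm hides the near edge, but three corners are clear at crop (150,215), (452,127) and (502,297), and the fitted size is 179x100. So the angle is halved to 8.5° and x' = +16. Next is the tap from the far side.

Emit:
{"name": "arm_command", "arguments": {
  "deltas": [
    {"travel":[4,0.1,0],"rotation":[0,0.5,0],"fingers":-1},
    {"travel":[9,0.2,0],"rotation":[0,0.5,0],"fingers":-1},
    {"travel":[14,0.3,0],"rotation":[0,0.5,0],"fingers":-1},
    {"travel":[18,0.35,0],"rotation":[0,0.5,0],"fingers":-1},
    {"travel":[19.85,0.37,0],"rotation":[0,0.5,0],"fingers":-1},
    {"travel":[19.85,0.37,0],"rotation":[0,0.5,0],"fingers":-1},
    {"travel":[19.85,0.37,0],"rotation":[0,0.5,0],"fingers":-1},
    {"travel":[19.85,0.37,-4],"rotation":[0,0.5,0],"fingers":-1},
    {"travel":[19.85,0.37,-8],"rotation":[0,0.5,0],"fingers":-1},
    {"travel":[19.85,0.37,-11],"rotation":[0,0.5,0],"fingers":-1},
    {"travel":[19.85,0.37,-12.6],"rotation":[0,0.5,0],"fingers":-1},
    {"travel":[19.85,0.37,-13.1],"rotation":[0,0.5,0],"fingers":-1},
    {"travel":[19.85,0.37,-13.1],"rotation":[0,0.5,0],"fingers":-1},
    {"travel":[19.85,0.37,-13.1],"rotation":[0,0.5,0],"fingers":-1}
  ]
}}

```text
clock: 6.0
eef_pos: [640.0, 28.0, 57.2]
orientation: [[-0.994, -0.112, -0.002], [-0.112, 0.994, -0.001], [0.002, -0.001, -1.0]]
force: [0.4, 1.2, 0.1]
width: 85.4
```

Emit:
{"name": "arm_command", "arguments": {
  "deltas": [
    {"travel":[-0.8,-0.09,0],"rotation":[0,0,0],"fingers":-1},
    {"travel":[-1.4,-0.15,0],"rotation":[0,0,0],"fingers":-1},
    {"travel":[-1.8,-0.2,0],"rotation":[0,0,0],"fingers":-1},
    {"travel":[-2.2,-0.24,0],"rotation":[0,0,0],"fingers":-1},
    {"travel":[-2.6,-0.29,0],"rotation":[0,0,0],"fingers":-1},
    {"travel":[-3.0,-0.33,0],"rotation":[0,0,0],"fingers":-1},
    {"travel":[-3.4,-0.37,0],"rotation":[0,0,0],"fingers":-1},
    {"travel":[-3.8,-0.42,0],"rotation":[0,0,0],"fingers":-1},
    {"travel":[-4.2,-0.46,0],"rotation":[0,0,0],"fingers":-1},
    {"travel":[-4.5,-0.49,0],"rotation":[0,0,0],"fingers":-1},
    {"travel":[-4.7,-0.52,0],"rotation":[0,0,0],"fingers":-1},
    {"travel":[-4.85,-0.54,0],"rotation":[0,0,0],"fingers":-1},
    {"travel":[-4.85,-0.54,0],"rotation":[0,0,0],"fingers":-1}
  ]
}}

```text
clock: 7.3
eef_pos: [591.3, 22.8, 57.2]
orientation: [[-0.994, -0.111, -0.003], [-0.111, 0.994, -0.0], [0.003, -0.0, -1.0]]
force: [2.4, -0.8, 1.1]
width: 85.6
```

Emit:
{"name": "arm_command", "arguments": {
  "deltas": [
    {"travel":[1,0.11,0],"rotation":[0,0,0],"fingers":-1},
    {"travel":[3,0.33,0],"rotation":[0,0,0],"fingers":-1},
    {"travel":[3.5,0.4,3],"rotation":[0,0,0],"fingers":-1},
    {"travel":[3.5,0.4,8],"rotation":[0,0,0],"fingers":-1},
    {"travel":[3.5,0.4,12],"rotation":[0,0,0],"fingers":-1},
    {"travel":[3.5,0.4,13],"rotation":[0,0,0],"fingers":0},
    {"travel":[1,4,13],"rotation":[0,0,-8],"fingers":0},
    {"travel":[-1.5,8,13],"rotation":[0,0,-16],"fingers":0},
    {"travel":[-4,12,13],"rotation":[0,0,-24],"fingers":0},
    {"travel":[-6,14,13],"rotation":[0,0,-32],"fingers":0},
    {"travel":[-7,14,13],"rotation":[0,0,-40],"fingers":0},
    {"travel":[-7,14,13],"rotation":[0,0,-48],"fingers":0},
    {"travel":[-7,14,13],"rotation":[0,0,-56],"fingers":0},
    {"travel":[-7,14,13],"rotation":[0,0,-64],"fingers":0},
    {"travel":[-7,14,13],"rotation":[0,0,-72],"fingers":0},
    {"travel":[-7,14,13],"rotation":[0,0,-80],"fingers":0},
    {"travel":[-7,14,13],"rotation":[0,0,-88],"fingers":0},
    {"travel":[-7,14,13],"rotation":[0,0,-90],"fingers":0},
    {"travel":[-7,14,13],"rotation":[0,0,-90],"fingers":0}
  ]
}}

```text
clock: 9.2
eef_pos: [520.5, 162.7, 186.0]
orientation: [[-0.112, 0.994, -0.004], [0.994, 0.112, 0.002], [0.002, -0.003, -1.0]]
force: [-0.6, -0.1, 0.3]
width: 42.9
```

```bash
python3 -c "
from h import *
board('tap2');s=r.observe();print(s['eef_pos'],np.round(s['orientation'],3).tolist(),s['width'])"
```

```text
board x',y' [-2.5 16.6] angle 0.23 size 178 100
[520.60769899 162.77245818 186.20342464] [[-0.112, 0.994, -0.003], [0.994, 0.112, 0.002], [0.002, -0.003, -1.0]] 42.704067428084116
```

View pics/tap2.png

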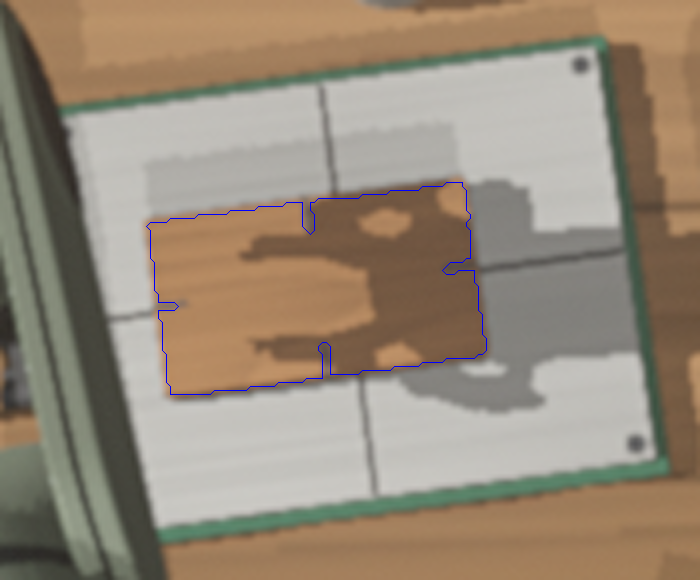

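Now nearly square (0.2°) at x' -2.5. Only y' +16.6 is left, so I'll tap the left end.

Emit:
{"name": "arm_command", "arguments": {
  "deltas": [
    {"travel":[-0.8,-0.5,-3],"rotation":[0,0,0],"fingers":0},
    {"travel":[-0.8,-0.5,-7],"rotation":[0,0,0],"fingers":0},
    {"travel":[-0.8,-0.5,-10.5],"rotation":[0,0,0],"fingers":0},
    {"travel":[-0.8,-0.5,-12],"rotation":[0,0,0],"fingers":0},
    {"travel":[-0.8,-0.5,-12.4],"rotation":[0,0,0],"fingers":0},
    {"travel":[-0.8,-0.5,-12.4],"rotation":[0,0,0],"fingers":0},
    {"travel":[-0.8,-0.5,-12.4],"rotation":[0,0,0],"fingers":0}
  ]
}}

```text
clock: 9.95
eef_pos: [513.4, 158.0, 63.1]
orientation: [[-0.113, 0.994, -0.002], [0.994, 0.113, 0.002], [0.003, -0.001, -1.0]]
force: [0.2, -0.5, 0.1]
width: 42.6
```

Emit:
{"name": "arm_command", "arguments": {
  "deltas": [
    {"travel":[0.06,-0.6,0],"rotation":[0,0,0],"fingers":0},
    {"travel":[0.13,-1.2,0],"rotation":[0,0,0],"fingers":0},
    {"travel":[0.18,-1.6,0],"rotation":[0,0,0],"fingers":0},
    {"travel":[0.22,-2.0,0],"rotation":[0,0,0],"fingers":0},
    {"travel":[0.26,-2.4,0],"rotation":[0,0,0],"fingers":0},
    {"travel":[0.31,-2.8,0],"rotation":[0,0,0],"fingers":0},
    {"travel":[0.35,-3.2,0],"rotation":[0,0,0],"fingers":0},
    {"travel":[0.39,-3.5,0],"rotation":[0,0,0],"fingers":0},
    {"travel":[0.41,-3.7,0],"rotation":[0,0,0],"fingers":0},
    {"travel":[0.42,-3.84,0],"rotation":[0,0,0],"fingers":0},
    {"travel":[0.42,-3.84,0],"rotation":[0,0,0],"fingers":0}
  ]
}}

```text
clock: 11.05
eef_pos: [517.9, 119.5, 63.2]
orientation: [[-0.113, 0.994, -0.001], [0.994, 0.113, 0.002], [0.002, -0.001, -1.0]]
force: [-0.6, 3.8, 1.7]
width: 42.9
```

Emit:
{"name": "arm_command", "arguments": {
  "deltas": [
    {"travel":[-0.1,1,0],"rotation":[0,0,0],"fingers":0},
    {"travel":[-0.3,3,0],"rotation":[0,0,0],"fingers":0},
    {"travel":[-0.4,3.8,3],"rotation":[0,0,0],"fingers":0},
    {"travel":[-0.4,4,8],"rotation":[0,0,0],"fingers":0},
    {"travel":[-0.4,4,12],"rotation":[0,0,0],"fingers":0},
    {"travel":[-4,8,15],"rotation":[0,0,0],"fingers":0},
    {"travel":[-8,12,15],"rotation":[0,0,0],"fingers":0},
    {"travel":[-12,16,15],"rotation":[0,0,0],"fingers":0},
    {"travel":[-15,20,15],"rotation":[0,0,0],"fingers":0},
    {"travel":[-15,22,15],"rotation":[0,0,0],"fingers":0},
    {"travel":[-15,22,15],"rotation":[0,0,0],"fingers":0},
    {"travel":[-15,22,15],"rotation":[0,0,0],"fingers":0}
  ]
}}

```text
clock: 12.25
eef_pos: [367.2, 339.7, 212.6]
orientation: [[-0.115, 0.993, -0.001], [0.993, 0.115, 0.0], [0.0, -0.001, -1.0]]
force: [0.1, -0.5, 0.3]
width: 42.9
```

```bash
python3 -c "
from h import *
board('tap3');s=r.observe();print(s['eef_pos'],s['clock'])"
```

```text
board x',y' [-2.1  0.5] angle 0.2 size 178 100
[367.65778838 338.96234641 212.68129422] 12.3
```

View pics/tap3.png

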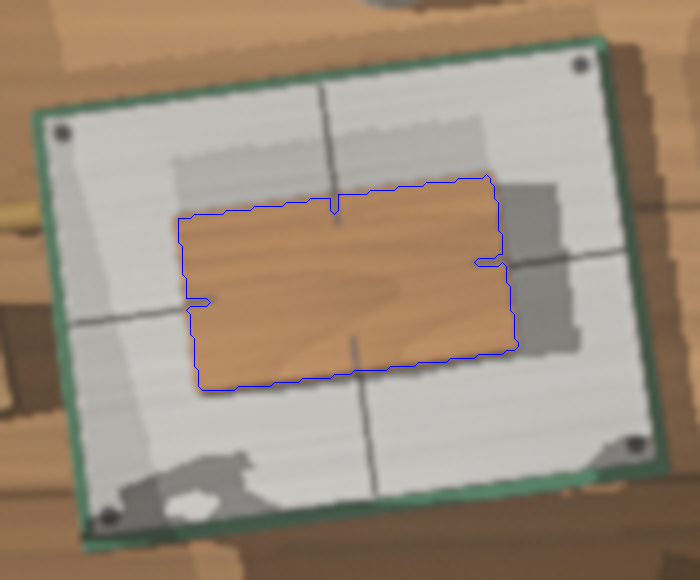

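The ticks meet the cross lines on all four sides, the tool is well clear, and the reading is well inside tolerance. Handing in.

```bash
python3 -c "
from h import *
print(r.sign_off())"
```

```text
the job is handed in; nothing more can be done
None
```

The board is squared and centred on the plate, and I handed the job in at about 12 s of the 48 s allowed. It took three gentle taps with the fingers: two-finger taps on the near long side and then the far one, and a half-open tap on the left end.

- **Final reading (top camera):** the board is 2.1 mm off the cross across the plate and 0.5 mm off along it, turned 0.2°. All four ticks meet the cross lines.
- **Small disagreement:** the finger position at the end of the far-side tap, assuming the fingers are 11 mm to each side, puts the board about 0.4 mm off across the plate, against the camera's -2.1 mm. Both are well within the 7 mm limit.
- **Not checked:** I did not cross-check the final pose with the side camera. I also did not measure the jar, tin and sanding block again; the arm stayed clear of them and no unusual force showed.

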